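# Set the sanding-dust extractor to half draught and hold it

### The job

Get the dust-extraction box ready for fine sanding: fold its blue-framed clear cover up until it stands straight up as a back guard, then slide the orange gate tab against its spring until its pointer is at the yellow half-way mark, and keep it there with the gripper. The gate springs shut by itself, so finish while still holding it half open, with the cover still upright and the things around the box left undisturbed.

Things in the scene. Friction and masses are not known exactly. Their poses are not given: they have to be found in the camera images.
- extractor: Fixed grey box, 170 (x) x 260 (y) mm. Origin: centre of its underside, on the table. Its +x points to the cover hinge and duct stub, +y the way the gate opens. Flat deck 68 mm high; two cheeks (10 mm thick, at y = +-125 mm) rise to 118 mm. Marks on the deck at y = -40 (white, closed), -5 (yellow, half), +30 mm (white, fully open), at its -x edge; an orange pointer on the gate moves along them.
- cover (a joint): Opening angle of the cover (rad): 0 = lying flat over the deck (120 mm high, over the gate), 1.57 = standing straight up, 2.1 = stop. It starts somewhere between 0 and 0.45. It turns up and away from the robot side, about the hinge line that runs along the box's y axis. Stiff friction hinge: stays at any angle, 3 to 7 N at the bar moves it. Blue frame with clear pane, 250 mm (along the hinge) x 125 mm, 6 mm thick, mass about 0.35 kg.
- cover_hinge (a point): Point on the cover's hinge line, at its middle: 80 mm to +x and 123 mm above the extractor's origin.
- cover_bar (a point): Middle of the cover's round steel pull bar, 10 mm thick and 110 mm long, parallel to the hinge line, 165 mm from it and in the plane of the cover. An open gap of 35 mm lies between bar and the cover's edge; two thin rods at the bar's ends join them. The bar may be pinched across (fingers either side of it) with the gripper pointing down, and turns within the pinch as the cover swings.
- gate (a joint): Opening of the sliding gate (m) along the extractor's +y: 0 = closed (where its spring returns it), 0.035 = half travel (pointer at the yellow mark), 0.070 = fully open stop. Spring force towards closed 3 N at 0, 8 N at half, 13.5 N at full, and it springs back when let go.
- gate_tab (a point): Centre of the top of the gate's upright orange tab, 40 (x) x 12 (y) x 40 mm high, which stands on the 5 mm steel gate plate. Site at 115 mm above the table and 10 mm to -x of the extractor's origin; at y = -40 mm when closed and -5 mm at half travel, in the extractor's frame. The plate's upper face is 75 mm above the table, the tab free on all sides once the cover is up.
- figurine: Loose terracotta figurine, 52 mm wide, 109 mm high, bystander. Origin at the centre of its underside.
- jar: Loose white jar with red cap, 56 mm wide, 75 mm high, bystander. Origin at the centre of its underside.
- turntable: Loose small green modelling turntable, 100 mm wide, 50 mm high, bystander. Origin at the centre of its underside.

How it is judged (in metres and radians):
On the way, in this order (a step that is already met when the one before it is completed fails the run):
1. the cover stands straight up (within about 10 degrees) with the gate still shut (value of joint cover between 1.4 and 1.74 rad and value of joint gate below 0.015 m), for 0.2 s.
2. the gripper holds the gate at half travel with the cover upright (value of joint cover between 1.4 and 1.74 rad and value of joint gate between 0.029 and 0.041 m and contact force between the fingers and gate above 3 N and velocity of joint gate between -0.01 and 0.01 m/s), for 0.5 s.
At the end, for the whole second after the job is handed in: The cover stands upright (1.40 to 1.74 rad), the gate is at half travel (35 mm, 6 mm either way) and still, the fingers bear on it with more than 3 N, and figurine, jar and turntable stand within 30 mm of where they were (all of step 2 and distance of each of figurine, jar, turntable from where it was at the start of the episode below 0.03 m and angle between each of figurine, jar, turntable's own z axis and vertical below 0.3 rad); the arm keeps its last pose, push and grip.
It fails at once if a bystander is shifted by more than 30 mm or tipped over (not (distance of figurine from where it was at the start of the episode below 0.03 m) or not (distance of jar from where it was at the start of the episode below 0.03 m) or not (distance of turntable from where it was at the start of the episode below 0.03 m) or not (angle between figurine's own z axis and vertical below 0.3 rad) or not (angle between jar's own z axis and vertical below 0.3 rad) or not (angle between turntable's own z axis and vertical below 0.3 rad)).
It also fails if it takes over 45 s, if anything falls off the work surface, if the arm or the gripper's body presses on something with over 40 N, if the wrist force passes 120 N, or if a joint passes its speed limit or range.

### The arm

A 7-joint arm with a two-finger parallel gripper is mounted at the origin on the work surface. World frame = base frame: x ahead of the robot, y to its left, z up, the work surface at z = 0. Lengths are in m, angles in degrees, forces in N, time in s.
With the tool pointing down it reaches from about 0.425 to 0.95 m from the base axis. Payload 16.7 kg.
Tool frame: the origin (TCP) lies between the finger pads; the fingertips stand 22 mm ahead of it and the grasp point (between the pads) lies 3 mm ahead of it (finger_overhang is the distance from the TCP to the fingertips, in m); z points along the fingers, y is the line along which they close (so a half turn about z gives the same grasp; the last joint's range is limited). The gripper opens to 94 mm and grips with 3 to 60 N. Pads are 16 mm wide; open, the fingers measure 119 mm over their backs; the gripper's body (75 mm by 177 mm) begins 78 mm behind the grasp point.
Start: joints at [-85.457, 24.414, 4.234, 92.017, -1.954, 63.644, -3.845], TCP at [0.153, 0.657, 0.227] pointing down, gripper open.
Joint ranges: [-163.25, 163.25], [-28.42, 122.38], [-70.27, 78.77], [12.13, 141.07], [-58.53, 238.53], [9.26, 117.41], [-156.51, 156.51]. Speed limits (degrees/s): [108.29, 108.29, 136.94, 136.94, 172.46, 172.46, 172.46].

### API

Orientations are given as a 3x3 rotation matrix whose columns are the frame's x, y, z axes.
In Python, from rig import * gives the robot as it stands. The module is installed in compiled form; this text tells all that it offers.
- The arm moves only by the tool servo_tool, never from a script. Its argument "plan" is text: rows parted by semicolons, each of 6 numbers parted by spaces: the shift along the world's x, y, z normalised to -1 to 1, where 1 is 0.5 m, then the turn, a rotation vector about the world's x, y, z normalised to -1 to 1, where 1 is pi rad. In form: tx ty tz wx wy wz; .... A call has 1 to 12 rows; each row is the pose to reach, as a shift and turn from the pose commanded when the call began, turning the shorter way round; what a row does not reach only later rows make up. A row lasts 1/10 s, in which the tool goes at most 50 mm and 8.59 degrees, less where a joint would pass 70% of its speed; a pose out of reach is approached as far as the arm can. A call with a number of a shift or a turn outside -1 to 1 is refused whole. A call with a gripper value outside its range is refused whole. "grip" is the gripper command: -1 is shut, 1 is fully open, values between are in proportion, set as the call begins (left out, the last holds). The fingers move at their own pace and stop on an object; "squeeze" is the grip in N (left out, the last holds). Time passes only in rows, so rows that repeat a pose let the fingers close. It gives the time, the measured TCP pose, the force, the opening and the grip force at its end, in the units of the state.
- read_state(): the state, without advancing time (a new reading comes with each control period).
- capture(name): name is "side" or "top"; returns a dict with "frame" (400x640x3 uint8, red, green, blue), "depth" (400x640 float32, m along the optical axis (not along the pixel's ray), 0 where there is no reading), "intrinsics" (3x3 intrinsics, pixels), "cam_to_world" (4x4, takes a point from camera to world coordinates). Camera axes: x right, y down, z forward; pixel columns grow to the right and rows downward; lengths in m; the calibration is good to about 2 mm. A picture is of the moment at which its call begins.
- close_job(): hands the job in; it is judged then, once.
The state is a dict: "time": time; "joint_pos": joint angles; "joint_velocities": joint speeds; "effort": joint torques, N m; "tool_pos": TCP position; "eef_rot": TCP orientation; "contact_force": force on the tool from outside, world axes, zero at the start; "wrist_torque": the same for the moment, N m; "finger_gap": finger opening in m; "grasp_force": force on a finger pad.
Only numpy, scipy, OpenCV 4.12 (cv2) and the standard library are available. Lean on these libraries where they do the work, as an engineer would, in place of code of your own. Each camera call takes 0.05 s, during which the arm holds its last target. There are 200 camera calls.

## Working session

There is one attempt and no reset: what is moved stays moved. The work goes in short steps, Python scripts to look and compute and a tool call to move; the robot and the scene stay as the last step left them, time stands still between calls to the robot, and variables do not carry over. Pictures are saved under pics/ and viewed, at most 10 in all, crops included, and the job is handed in when it is done.

Besides the shell and the picture viewer there is one more tool, called as name(argument=value, ...), one argument or row to a line, values as JSON. servo_tool: Moves the arm, as the interface text tells. Its arguments: {"type":"object","properties":{"plan":{"type":"string"},"grip":{"type":"number"},"squeeze":{"type":"number"}},"required":["plan"]}

```bash
mkdir -p pics; python3 - <<'E'
from rig import *
import cv2,numpy as np
for n in("top","side"):
    c=capture(n); cv2.imwrite(f"pics/{n}0.png",c["frame"][:,:,::-1]); np.savez(f"{n}0.npz",**c)
s=read_state(); print(s["time"],s["tool_pos"],s["eef_rot"],s["finger_gap"],s["contact_force"])
E
```

```text
0.1 [0.15303935 0.65701866 0.22682941] [[-9.73931952e-01  2.26840289e-01 -1.90064429e-04]
 [ 2.26840351e-01  9.73931207e-01 -1.20774473e-03]
 [-8.88554845e-05 -1.21937546e-03 -9.99999253e-01]] 0.09370062925370691 [-1.15875297  0.2443491  -0.31262786]
```

View pics/top0.png

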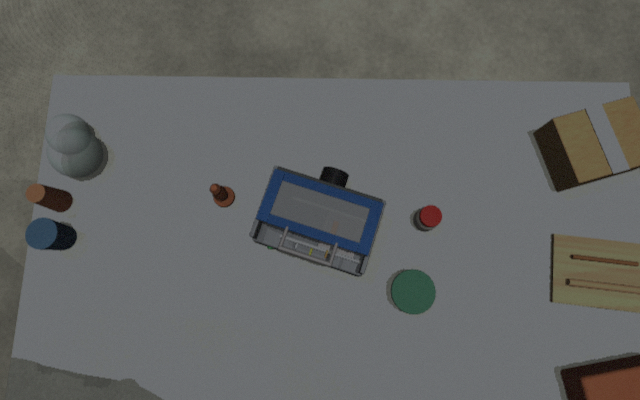

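View pics/side0.png

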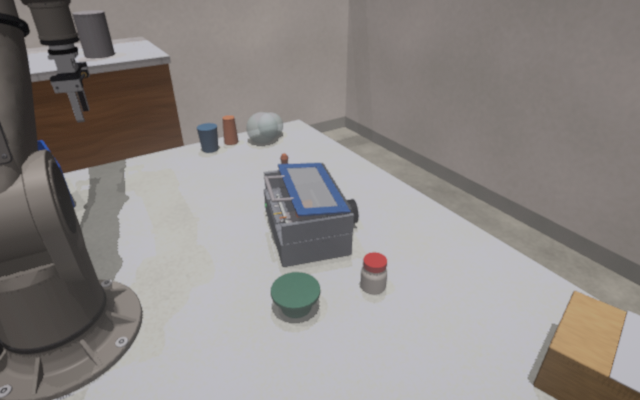

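The top view shows the blue cover around (320,212), with the bar at about (308,243). The duct at (334,177) marks the box's +x side. The figurine is at (222,195), the jar at (429,217) and the turntable at (413,291). Next I'll measure the poses.

```bash
cat > h.py <<'E'
import numpy as np,cv2
def cloud(c):
    K=c["intrinsics"];d=c["depth"];T=c["cam_to_world"]
    v,u=np.mgrid[:d.shape[0],:d.shape[1]]
    P=np.stack([(u-K[0,2])/K[0,0]*d,(v-K[1,2])/K[1,1]*d,d],-1)@T[:3,:3].T+T[:3,3]
    P[d<=0]=np.nan
    return P
E
python3 - <<'E'
from h import *
c=dict(np.load("top0.npz"));P=cloud(c);hsv=cv2.cvtColor(c["frame"],cv2.COLOR_RGB2HSV)
print("cam",c["cam_to_world"].round(3).tolist())
roi=np.zeros(P.shape[:2],bool);roi[150:290,240:400]=1
m=roi&(hsv[...,0]>100)&(hsv[...,0]<125)&(hsv[...,1]>120)&(P[...,2]>.1)
X=P[m];print(len(X))
w=cv2.erode(m.astype(np.uint8),np.ones((3,3)))>0;Y=P[w]
cen=Y.mean(0);u,s,vt=np.linalg.svd(Y-cen,full_matrices=False)
n=vt[2]*np.sign(vt[2,2]);print("cen",cen,"n",n,"rms",s[2]/len(Y)**.5,"z",X[:,2].min(),X[:,2].max())
h=np.cross([0,0,1],n);print("tilt",np.arccos(n[2]))
r=cv2.minAreaRect(X[:,:2].astype(np.float32));print(r,cv2.boxPoints(r).tolist())
# per-corner
for nm,(a,b) in dict(fig=(222,195),figtop=(214,188),jar=(430,215),tt=(413,291),bar=(308,243),tcam=(320,200)).items():print(nm,P[b,a])
# box pts
B=P[roi&(P[...,2]>.03)];r=cv2.minAreaRect(B[:,:2].astype(np.float32));print("box",r)
cv2.imwrite("pics/crop0.png",cv2.resize(c["frame"][150:290,235:395,::-1],None,fx=5,fy=4.28,interpolation=cv2.INTER_CUBIC))
for b in range(225,262,3):print(b,[tuple(P[b,a].round(3).tolist()) for a in (290,300,310)])
E
```

```text
cam [[0.021, -0.981, 0.192, 0.42], [-1.0, -0.018, 0.017, 0.021], [-0.013, -0.192, -0.981, 1.057], [0.0, 0.0, 0.0, 1.0]]
2818
cen [0.57569591 0.0334493  0.13339994] n [ 0.09434931 -0.02949165  0.99510223] rms 0.0015951940527875548 z 0.102422147833372 0.14335780260032338
tilt 0.09901284529040208
((0.5778296589851379, 0.035925522446632385), (0.24897712469100952, 0.12042462080717087), 73.01766204833984) [[0.48388269543647766, -0.06554806977510452], [0.5990561842918396, -0.1007213220000267], [0.6717766523361206, 0.1373991072177887], [0.5566031336784363, 0.17257237434387207]]
fig [0.62175322 0.26500476 0.06501466]
figtop [0.62858471 0.27331372 0.10806277]
jar [ 0.58183577 -0.21196294  0.07717843]
tt [ 0.41269469 -0.17541086  0.05126754]
bar [0.51333493 0.06199427 0.07573698]
tcam [0.60151417 0.03626816 0.12952305]
box ((0.5708507299423218, -0.008312597870826721), (0.35155463218688965, 0.2246590405702591), 72.54703521728516)
225 [(0.544, 0.098, 0.142), (0.545, 0.077, 0.137), (0.546, 0.056, 0.136)]
228 [(0.538, 0.098, 0.138), (0.539, 0.077, 0.138), (0.539, 0.056, 0.138)]
231 [(0.54, 0.104, 0.069), (0.532, 0.077, 0.143), (0.533, 0.056, 0.137)]
234 [(0.534, 0.104, 0.068), (0.534, 0.081, 0.067), (0.527, 0.056, 0.137)]
237 [(0.526, 0.102, 0.08), (0.527, 0.081, 0.069), (0.527, 0.058, 0.073)]
240 [(0.52, 0.103, 0.069), (0.52, 0.08, 0.071), (0.521, 0.058, 0.069)]
243 [(0.513, 0.103, 0.068), (0.513, 0.08, 0.077), (0.514, 0.058, 0.065)]
246 [(0.506, 0.103, 0.069), (0.507, 0.08, 0.067), (0.507, 0.057, 0.077)]
249 [(0.493, 0.096, 0.147), (nan, nan, nan), (0.5, 0.057, 0.07)]
252 [(0.488, 0.096, 0.143), (0.488, 0.075, 0.146), (0.494, 0.057, 0.068)]
255 [(0.491, 0.107, 0.002), (0.482, 0.075, 0.144), (0.482, 0.054, 0.142)]
258 [(0.484, 0.107, 0.0), (0.484, 0.083, 0.001), (0.476, 0.054, 0.144)]
261 [(0.477, 0.107, 0.0), (0.477, 0.083, -0.002), (0.477, 0.059, 0.001)]
```

View pics/crop0.png

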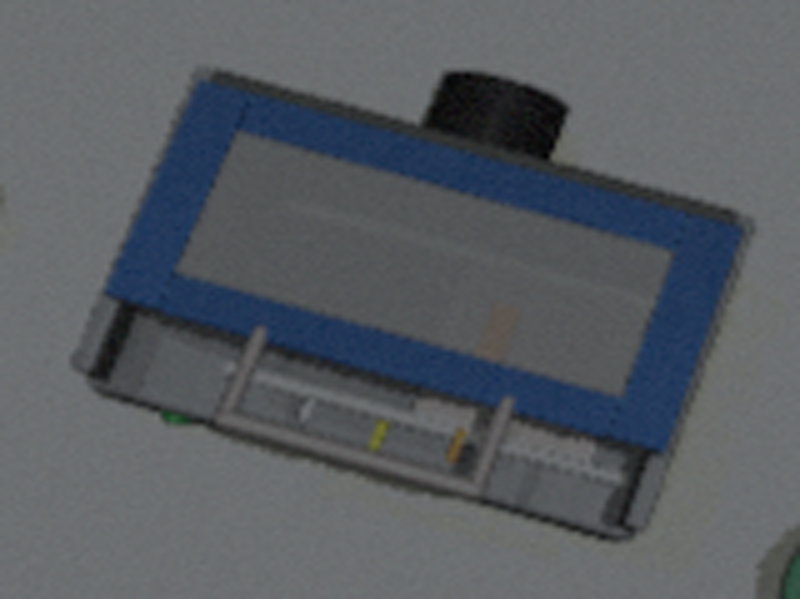

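The box frame is yawed -17° and its origin is at about (0.560, 0.041). The bar is at about (0.480, 0.066, 0.143) and the hinge at about (0.637, 0.018, 0.123). I'll move above the bar with the fingers closing along box x.

servo_tool(
  plan="0.494 -0.514 0.06 0 0 -0.26; 0.494 -0.514 0.06 0 0 -0.26; 0.494 -0.514 0.06 0 0 -0.26; 0.494 -0.514 0.06 0 0 -0.26; 0.494 -0.514 0.06 0 0 -0.26; 0.494 -0.514 0.06 0 0 -0.26; 0.494 -0.514 0.06 0 0 -0.26; 0.654 -1.0 0.06 0 0 -0.522; 0.654 -1.0 0.06 0 0 -0.522; 0.654 -1.0 0.06 0 0 -0.522; 0.654 -1.0 0.06 0 0 -0.522; 0.654 -1.0 0.06 0 0 -0.522",
  grip=-0.36,
  squeeze=15,
)

```text
time: 1.3
tool_pos: [0.4761, 0.1674, 0.2575]
eef_rot: [[0.229, 0.973, -0.0], [0.973, -0.229, 0.0], [0.0, -0.0, -1.0]]
contact_force: [1.3, 0.2, -0.7]
finger_gap: 0.03
grasp_force: 0.0
```

servo_tool(
  plan="0 -0.182 -0.04 0 0 0; 0 -0.182 -0.04 0 0 0; 0 -0.182 -0.04 0 0 0; 0 -0.182 -0.04 0 0 0; 0 -0.182 -0.04 0 0 0; 0 -0.182 -0.04 0 0 0",
)

```text
time: 1.9
tool_pos: [0.476, 0.0797, 0.2375]
eef_rot: [[0.221, 0.975, 0.0], [0.975, -0.221, -0.0], [0.0, 0.0, -1.0]]
contact_force: [0.1, 0.8, 0.5]
finger_gap: 0.0302
grasp_force: 0.0
```

```bash
python3 - <<'E'
from rig import *
from h import *
s=read_state(); print(s["time"],s["tool_pos"],s["eef_rot"][:,1],np.round(s["joint_pos"],1))
for n in("side",):
    c=capture(n); cv2.imwrite(f"pics/{n}1.png",cv2.resize(c["frame"][80:280,160:440,::-1],None,fx=2.8,fy=2.8))
E
```

```text
1.9 [0.47604959 0.07967548 0.23752525] [ 9.75254800e-01 -2.21083836e-01  1.10648364e-04] [-52.1   5.6  37.9 117.   -4.   58.6 -25. ]
```

View pics/side1.png

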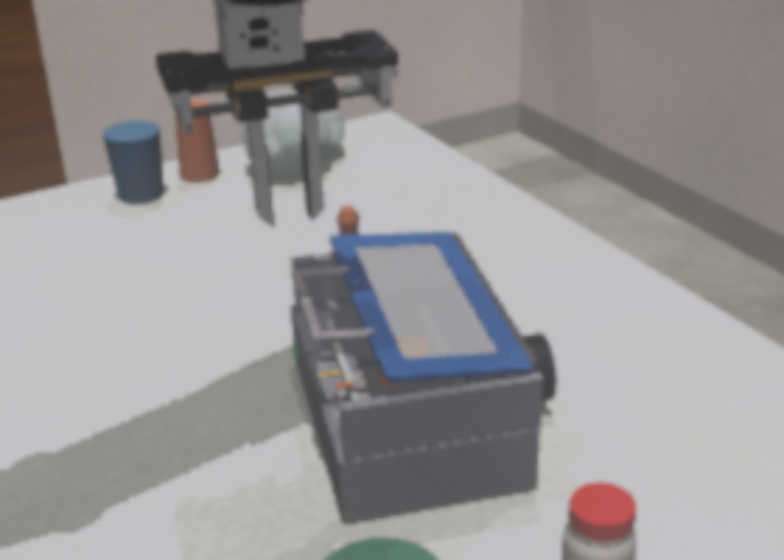

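servo_tool(
  plan="0.012 -0.028 -0.03 0 0 -0.023; 0.012 -0.028 -0.03 0 0 -0.023; 0.012 -0.028 -0.08 0 0 -0.023; 0.012 -0.028 -0.13 0 0 -0.023; 0.012 -0.028 -0.16 0 0 -0.023; 0.012 -0.028 -0.189 0 0 -0.023; 0.012 -0.028 -0.189 0 0 -0.023; 0.012 -0.028 -0.189 0 0 -0.023",
)

```text
time: 2.75
tool_pos: [0.4821, 0.0649, 0.1434]
eef_rot: [[0.292, 0.957, -0.0], [0.957, -0.292, -0.0], [-0.0, -0.0, -1.0]]
contact_force: [-1.1, 0.7, -0.2]
finger_gap: 0.0299
grasp_force: 0.0
```

servo_tool(
  plan="0 0 0 0 0 0; 0 0 0 0 0 0; 0 0 0 0 0 0; 0 0 0 0 0 0; 0 0 0 0 0 0; 0 0 0 0 0 0",
  grip=-1,
  squeeze=15,
)

```text
time: 3.35
tool_pos: [0.4786, 0.0658, 0.1423]
eef_rot: [[0.291, 0.957, -0.007], [0.957, -0.291, 0.001], [-0.001, -0.007, -1.0]]
contact_force: [-18.4, 10.0, 4.2]
finger_gap: 0.0096
grasp_force: 15.0
```

The bar is gripped with a 9.6 mm gap. The tool was pulled about 3.5 mm towards -x, which refines the bar position. Next I'll work out the arc.

```bash
python3 - <<'E'
import numpy as np
th=np.linspace(.1,1.57,34); xh=np.array([.9566,-.2915])
p=lambda t:np.r_[(.1642-.165*np.cos(t)-.0035)*xh,.165*np.sin(t)-.0165]
c=np.array([0,0,0.]);
for k in range(3):
    b=c.copy()
    for i in range(11):
        q=p(th[1+11*k+i]);print(*((q-b)/.5).round(3),"0 0 0",end="; ")
    c=b+((q-b)/.5).round(3)*.5;print()
E
```

```text
-0.005 0.002 0.015 0 0 0; -0.003 0.001 0.029 0 0 0; 0.0 -0.0 0.043 0 0 0; 0.004 -0.001 0.058 0 0 0; 0.008 -0.002 0.072 0 0 0; 0.013 -0.004 0.085 0 0 0; 0.018 -0.006 0.099 0 0 0; 0.024 -0.007 0.112 0 0 0; 0.031 -0.009 0.125 0 0 0; 0.038 -0.011 0.138 0 0 0; 0.045 -0.014 0.151 0 0 0; 
0.008 -0.002 0.012 0 0 0; 0.017 -0.005 0.023 0 0 0; 0.026 -0.008 0.034 0 0 0; 0.035 -0.011 0.045 0 0 0; 0.045 -0.014 0.056 0 0 0; 0.056 -0.017 0.065 0 0 0; 0.067 -0.02 0.075 0 0 0; 0.078 -0.023 0.084 0 0 0; 0.089 -0.027 0.092 0 0 0; 0.101 -0.031 0.1 0 0 0; 0.114 -0.034 0.107 0 0 0; 
0.012 -0.004 0.007 0 0 0; 0.025 -0.008 0.013 0 0 0; 0.038 -0.012 0.018 0 0 0; 0.051 -0.016 0.023 0 0 0; 0.065 -0.02 0.027 0 0 0; 0.078 -0.024 0.031 0 0 0; 0.092 -0.029 0.034 0 0 0; 0.106 -0.033 0.036 0 0 0; 0.12 -0.037 0.038 0 0 0; 0.134 -0.041 0.039 0 0 0; 0.148 -0.046 0.039 0 0 0;
```

servo_tool(
  plan="-0.005 0.002 0.015 0 0 0; -0.003 0.001 0.029 0 0 0; 0.0 -0.0 0.043 0 0 0; 0.004 -0.001 0.058 0 0 0; 0.008 -0.002 0.072 0 0 0; 0.013 -0.004 0.085 0 0 0; 0.018 -0.006 0.099 0 0 0; 0.024 -0.007 0.112 0 0 0; 0.031 -0.009 0.125 0 0 0; 0.038 -0.011 0.138 0 0 0; 0.045 -0.014 0.151 0 0 0",
)

```text
time: 4.45
tool_pos: [0.5029, 0.0582, 0.2187]
eef_rot: [[0.292, 0.956, -0.004], [0.956, -0.292, 0.001], [-0.0, -0.004, -1.0]]
contact_force: [-10.9, 7.8, 2.1]
finger_gap: 0.0094
grasp_force: 15.0
```

servo_tool(
  plan="0.008 -0.002 0.012 0 0 0; 0.017 -0.005 0.023 0 0 0; 0.026 -0.008 0.034 0 0 0; 0.035 -0.011 0.045 0 0 0; 0.045 -0.014 0.056 0 0 0; 0.056 -0.017 0.065 0 0 0; 0.067 -0.02 0.075 0 0 0; 0.078 -0.023 0.084 0 0 0; 0.089 -0.027 0.092 0 0 0; 0.101 -0.031 0.1 0 0 0; 0.114 -0.034 0.107 0 0 0",
)

```text
time: 5.55
tool_pos: [0.5608, 0.0407, 0.2735]
eef_rot: [[0.292, 0.956, -0.002], [0.956, -0.292, 0.002], [0.001, -0.002, -1.0]]
contact_force: [-17.6, 2.1, 21.4]
finger_gap: 0.0095
grasp_force: 15.0
```

servo_tool(
  plan="0.011 -0.003 0.010 0 0 0; 0.024 -0.007 0.017 0 0 0; 0.037 -0.011 0.022 0 0 0; 0.05 -0.015 0.027 0 0 0; 0.064 -0.019 0.031 0 0 0; 0.077 -0.023 0.035 0 0 0; 0.091 -0.028 0.038 0 0 0; 0.105 -0.032 0.040 0 0 0; 0.119 -0.036 0.042 0 0 0; 0.134 -0.041 0.043 0 0 0; 0.148 -0.046 0.043 0 0 0; 0.148 -0.046 0.043 0 0 0",
)

```text
time: 6.75
tool_pos: [0.6371, 0.017, 0.2941]
eef_rot: [[0.293, 0.956, 0.002], [0.956, -0.293, -0.0], [0.0, 0.002, -1.0]]
contact_force: [2.8, 0.9, 3.5]
finger_gap: 0.0095
grasp_force: 15.0
```

```bash
python3 - <<'E'
from rig import *
from h import *
for n in("top","side"):
    c=capture(n); np.savez(f"{n}2.npz",**c)
    if n=="side": cv2.imwrite(f"pics/{n}2.png",cv2.resize(c["frame"][40:280,180:440,::-1],None,fx=2.4,fy=2.4))
    P=cloud(c);hsv=cv2.cvtColor(c["frame"],cv2.COLOR_RGB2HSV)
    D=P-np.array([.5605,.0414,0]);xh=np.array([.9566,-.2915]);yh=np.array([.2915,.9566])
    bx=D[...,:2]@xh;by=D[...,:2]@yh
    m=(hsv[...,0]>100)&(hsv[...,0]<128)&(hsv[...,1]>110)&(P[...,2]>.115)&(abs(by)<.14)&(bx>-.02)&(bx<.2)
    X=np.c_[bx[m],by[m],P[m][:,2]]
    if len(X)<30: print(n,len(X));continue
    A=np.c_[X[:,2],np.ones(len(X))];k=np.polyfit(X[:,2],X[:,0],1)
    print(n,len(X),X.min(0),X.max(0),"slope",k,"theta",np.pi/2+np.arctan(k[0]))
s=read_state();print(s["tool_pos"],s["contact_force"],np.round(s["joint_pos"],1))
E
```

```text
top 146 [ 0.07810446 -0.12338948  0.13056096] [ 0.08361421 -0.09460115  0.25004152] slope [0.02331565 0.07489394] theta 1.5941077561812154
side 6
[0.63673066 0.01707057 0.29407431] [3.95005806 1.31559652 4.55338607] [-37.7  21.3  40.5  94.5 -14.6  69.5 -11. ]
```

View pics/side2.png

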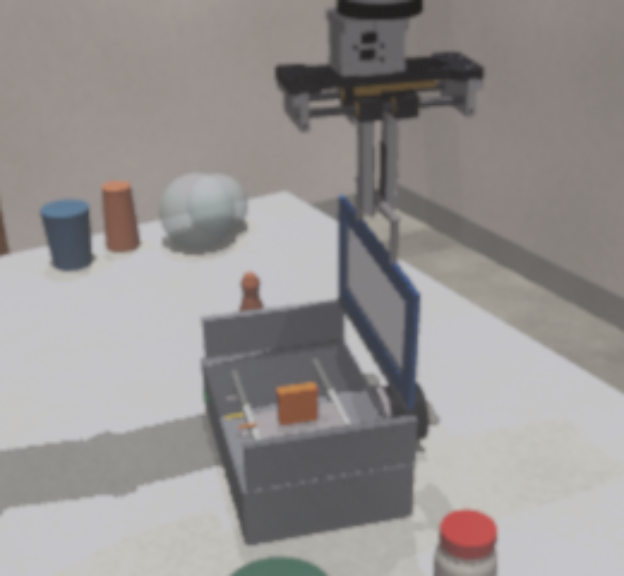

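The cover is upright (θ≈1.59), and the orange tab shows at about (297,403) in the crop. I'll release, retreat up and locate the tab.

servo_tool(
  plan="0 0 0 0 0 0; 0 0 0 0 0 0; 0 0 0 0 0 0; 0 0 0.04 0 0 0; 0 0 0.08 0 0 0; 0 0 0.12 0 0 0; 0 0 0.15 0 0 0; 0 0 0.15 0 0 0",
  grip=-0.4,
)

```text
time: 7.65
tool_pos: [0.636, 0.0173, 0.3702]
eef_rot: [[0.293, 0.956, 0.002], [0.956, -0.293, 0.001], [0.001, 0.002, -1.0]]
contact_force: [-0.5, -0.8, 0.0]
finger_gap: 0.0278
grasp_force: 0.0
```

```bash
cat > m.py <<'E'
from h import *
def meas(c,n):
    P=cloud(c);hsv=cv2.cvtColor(c["frame"],cv2.COLOR_RGB2HSV)
    D=P-np.array([.5605,.0414,0]);xh=np.array([.9566,-.2915]);yh=np.array([.2915,.9566])
    bx=D[...,:2]@xh;by=D[...,:2]@yh;z=P[...,2]
    m=(hsv[...,0]<20)&(hsv[...,1]>120)&(abs(by)<.11)&(abs(bx)<.07)&(z>.06)&(z<.13)
    for nm,k in(("tab",m&(z>.085)),("tabtop",m&(z>.108)),):
        X=np.c_[bx[k],by[k],z[k]]
        if len(X)>3: print(n,nm,len(X),"min",X.min(0).round(4),"max",X.max(0).round(4),"med",np.median(X,0).round(4),"world",np.median(P[k],0).round(4))
    b=(hsv[...,0]>100)&(hsv[...,0]<128)&(hsv[...,1]>110)&(z>.13)&(abs(by)<.14)&(bx>-.02)&(bx<.2)
    if b.sum()>20: k=np.polyfit(z[b],bx[b],1);print(n,"cover",b.sum(),"theta",np.pi/2+np.arctan(k[0]))
E
python3 - <<'E'
from rig import *
from m import *
for n in("top","side"):
    c=capture(n);np.savez(f"{n}3.npz",**c);meas(c,n)
s=read_state();print(s["time"],s["tool_pos"],s["contact_force"])
E
```

```text
side tab 192 min [-0.0309 -0.0483  0.0851] max [ 0.0063 -0.0384  0.1195] med [-0.0118 -0.0446  0.1039] world [0.5361 0.0024 0.1039]
side tabtop 74 min [-0.0309 -0.0477  0.1085] max [ 0.0063 -0.0384  0.1195] med [-0.0117 -0.0445  0.1149] world [0.5361 0.003  0.1149]
7.75 [0.63528123 0.01753642 0.36792237] [ 0.7432309   0.30262002 -1.00025479]
```

servo_tool(
  plan="-0.1 -0.011 0 0 0 0.04; -0.196 -0.022 0 0 0 0.09; -0.196 -0.022 0 0 0 0.5; -0.196 -0.022 0 0 0 0.5; -0.196 -0.022 0 0 0 0.5; -0.196 -0.022 0 0 0 0.5; -0.196 -0.022 -0.1 0 0 0.5; -0.196 -0.022 -0.16 0 0 0.5; -0.196 -0.022 -0.2 0 0 0.5; -0.196 -0.022 -0.2 0 0 0.5; -0.196 -0.022 -0.2 0 0 0.5; -0.196 -0.022 -0.2 0 0 0.5",
  grip=-0.1,
)

```text
time: 8.95
tool_pos: [0.5368, 0.0064, 0.2673]
eef_rot: [[-0.957, 0.291, -0.002], [0.291, 0.957, -0.0], [0.002, -0.001, -1.0]]
contact_force: [0.2, -0.1, 0.9]
finger_gap: 0.042
grasp_force: 0.0
```

```bash
python3 - <<'E'
from rig import *
from m import *
for n in("top","side"):
    c=capture(n);meas(c,n)
    if n=="side": cv2.imwrite(f"pics/{n}4.png",cv2.resize(c["frame"][40:280,180:440,::-1],None,fx=2.4,fy=2.4))
s=read_state();print(s["time"],s["tool_pos"],s["eef_rot"].round(3).tolist(),s["contact_force"],s["finger_gap"],np.round(s["joint_pos"],1))
E
```

```text
top cover 153 theta 1.5882295183245938
side tab 184 min [-0.0294 -0.0493  0.0854] max [ 0.0066 -0.04    0.1191] med [-0.0114 -0.0448  0.1022] world [0.5366 0.0016 0.1022]
side tabtop 66 min [-0.0283 -0.0483  0.1082] max [ 0.0065 -0.04    0.1191] med [-0.0111 -0.0447  0.1139] world [0.5368 0.0017 0.1139]
side cover 30 theta 1.4431629642853627
9.05 [0.53708655 0.00637389 0.26786999] [[-0.955, 0.296, -0.001], [0.296, 0.955, -0.0], [0.001, -0.001, -1.0]] [ 0.81429841 -0.08377906 -0.11436304] 0.04266466245638216 [-36.   10.   32.6 108.4  -6.   63.3  71.7]
```

View pics/side4.png

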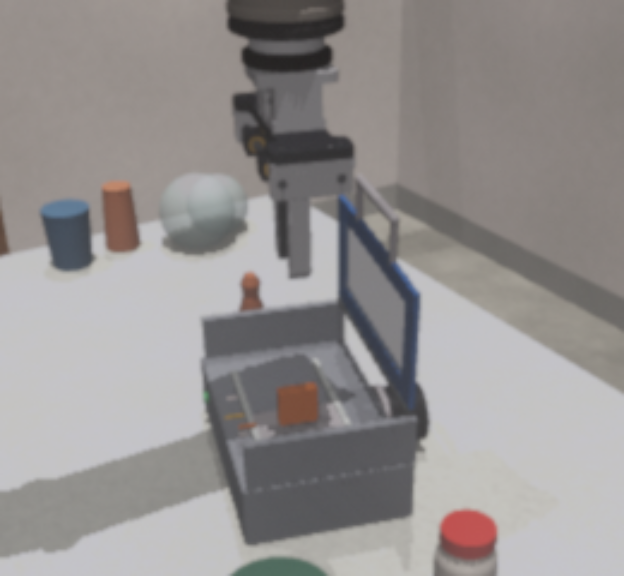

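The cover stands and the gripper is above the tab, at about (297,403). I'll descend and then grip.

servo_tool(
  plan="0 0 -0.05 0 0 0; 0 0 -0.11 0 0 0; 0 0 -0.17 0 0 0; 0 0 -0.23 0 0 0; 0 0 -0.28 0 0 0; 0 0 -0.31 0 0 0; 0 0 -0.326 0 0 0; 0 0 -0.326 0 0 0; 0 0 -0.326 0 0 0",
)

```text
time: 9.95
tool_pos: [0.5378, 0.0064, 0.106]
eef_rot: [[-0.956, 0.294, 0.001], [0.294, 0.956, 0.0], [-0.001, 0.0, -1.0]]
contact_force: [0.3, 0.5, -0.1]
finger_gap: 0.0422
grasp_force: 0.0
```

servo_tool(
  plan="0 0 0 0 0 0; 0 0 0 0 0 0; 0 0 0 0 0 0; 0 0 0 0 0 0; 0 0 0 0 0 0; 0 0 0 0 0 0",
  grip=-1,
  squeeze=30,
)

```text
time: 10.55
tool_pos: [0.5376, 0.0066, 0.1057]
eef_rot: [[-0.956, 0.293, 0.0], [0.293, 0.956, 0.0], [-0.0, 0.0, -1.0]]
contact_force: [-0.8, 1.0, 5.7]
finger_gap: 0.0118
grasp_force: 30.0
```

servo_tool(
  plan="0.003 0.010 0 0 0 0; 0.006 0.020 0 0 0 0; 0.009 0.030 0 0 0 0; 0.012 0.040 0 0 0 0; 0.015 0.050 0 0 0 0; 0.018 0.060 0 0 0 0; 0.021 0.069 0 0 0 0; 0.021 0.069 0 0 0 0; 0.021 0.069 0 0 0 0; 0.021 0.069 0 0 0 0",
)

```text
time: 11.55
tool_pos: [0.5478, 0.0397, 0.1056]
eef_rot: [[-0.956, 0.294, -0.0], [0.294, 0.956, -0.001], [0.0, -0.001, -1.0]]
contact_force: [-3.6, -7.9, 8.8]
finger_gap: 0.0119
grasp_force: 30.0
```

```bash
python3 - <<'E'
from rig import *
from m import *
for n in("top","side"):
    c=capture(n);meas(c,n);np.savez(f"{n}5.npz",**c)
    cv2.imwrite(f"pics/{n}5.png",cv2.resize(c["frame"][40:280,180:440,::-1] if n=="side" else c["frame"][150:290,235:395,::-1],None,fx=2.4 if n=="side" else 5,fy=2.4 if n=="side" else 4.28,interpolation=cv2.INTER_CUBIC))
s=read_state();print(s["time"],s["tool_pos"],s["contact_force"],s["finger_gap"],s["grasp_force"])
E
```

```text
top cover 315 theta 1.5576199924033478
side tab 47 min [-0.0296 -0.0132  0.0852] max [ 0.0052 -0.0063  0.1179] med [-0.0251 -0.0096  0.1029] world [0.5335 0.039  0.1029]
side tabtop 16 min [-0.0296 -0.0122  0.108 ] max [ 0.0052 -0.0077  0.1179] med [-0.0251 -0.0099  0.1141] world [0.5338 0.0389 0.1141]
side cover 40 theta 1.852693198296554
11.65 [0.54778533 0.03962367 0.10562871] [-3.25189693 -6.91248379  8.64406329] 0.011783619679538542 30.001662969589233
```

View pics/side5.png

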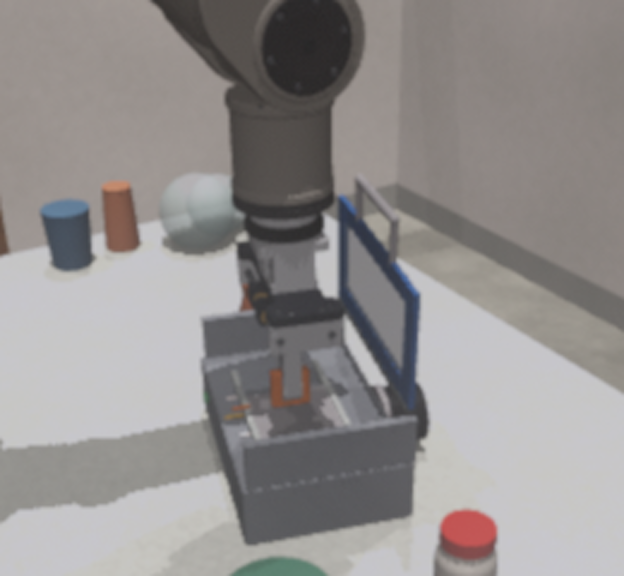

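View pics/top5.png

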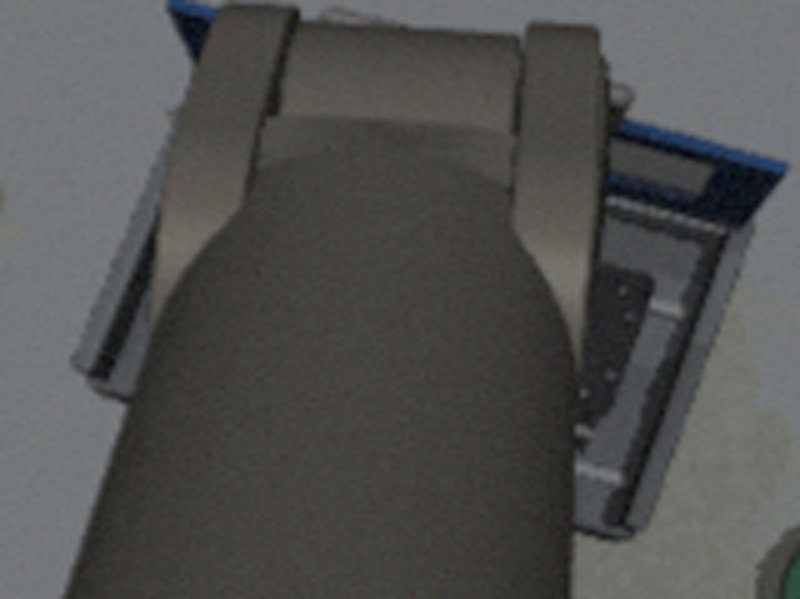

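The side view shows the cover upright and the tab held between the fingers, with the orange pointer beside the yellow mark at about (237,410). Measured travel is about 35 mm and the spring force about 8 N. I'll hold briefly, then hand in.

servo_tool(
  plan="0 0 0 0 0 0; 0 0 0 0 0 0; 0 0 0 0 0 0; 0 0 0 0 0 0; 0 0 0 0 0 0; 0 0 0 0 0 0; 0 0 0 0 0 0; 0 0 0 0 0 0; 0 0 0 0 0 0; 0 0 0 0 0 0",
)

```text
time: 12.65
tool_pos: [0.5478, 0.0397, 0.1056]
eef_rot: [[-0.956, 0.294, -0.0], [0.294, 0.956, -0.001], [-0.0, -0.001, -1.0]]
contact_force: [-3.6, -6.6, 8.7]
finger_gap: 0.0117
grasp_force: 30.0
```

```bash
python3 -c "
from rig import *
s=read_state();print(s['time'],s['tool_pos'],s['contact_force'],s['finger_gap'])
print(close_job())"
```

```text
12.65 [0.54779833 0.03965656 0.10563598] [-3.58620645 -6.64933202  8.68660475] 0.01169952756277778
the job is handed in; nothing more can be done
None
```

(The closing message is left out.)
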